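# Clear the welding corner and hold a tube offcut in its stops for tacking

## Task

Hang the red tote that stands in the corner of the two aluminium stops by its handle on the yellow two-pronged hook, and let go of it. Then set the rectangular steel tube offcut flat on the table in that corner, its long side flush along the long stop and its end flush against the short stop, and press it firmly against both stops at once, about 10 newtons each way; finish while still holding it pressed there, without letting go. Leave the hammer, the spray can and the blue magnet where they are.

Things in the scene. Friction and masses are not known exactly. Their poses are not given: they have to be found in the camera images.
- tote: Red open-topped steel tote, 80 (x) x 110 (y) x 50 mm high, about 0.32 kg, loose on the table in the corner of the stops. Origin: centre of its underside, z up. A rigid black handle bar, 10 mm wide (x), 12 mm high, runs along its y over the middle, underside 116 mm up, on uprights 6 mm thick at y = +-52 mm; opening under it 98 mm wide, 66 mm high. Same when turned half a turn.
- tote_bar (a point): Centre of the tote's black handle bar, 122 mm above the tote's underside.
- hook: Fixed yellow stand, foot 150 x 110 x 8 mm. Origin: on the table below the middle of the seat; z up. Two level prongs, 8 mm thick, at y = +-34 mm run along x from a cross bar at x = 95 mm to upturned tips at x = -36 mm (open side); upper side at z = 170 mm, tips' top at 188 mm. Post 20 mm square at x = 100 mm, 166 mm high. A handle comes in from -x over the tips and lies along y across both prongs.
- hook_seat (a point): Middle between the prongs at the height of their upper side (170 mm above the table), 36 mm behind the tips: the handle bar's underside goes here, its centre 6 mm above. The fingers fit between the prongs (60 mm clear).
- corner: The fixed corner that the two aluminium stops make. Origin: on the table at the point where the two stop faces would meet; z up. The work goes in its +x, +y quadrant: the long stop's face is the plane y = 0, the short stop's face is the plane x = 0. A seated offcut has its centre at x = 40 mm, y = 25 mm and its long axis along x.
- stop_long: Long aluminium stop bar bolted to the table, same origin and axes as the corner: x from 12 to 142 mm, y from -22 to 0 mm, 16 mm high. Rigid, ground smooth.
- stop_short: Short aluminium stop bar bolted to the table, same origin and axes as the corner: x from -22 to 0 mm, y from 12 to 92 mm, 16 mm high. Rigid, ground smooth.
- block: Loose bright rectangular steel tube offcut, 80 mm long (x, open ends), 50 mm wide (y), 60 mm high (z), wall 4 mm, about 0.48 kg, lying on the table at a random yaw, on the other side of the table from the hook. Origin: centre of its underside, z up. Same turned half a turn. Pressing it down as well only adds friction on the table (coefficient under 1).
- hammer: Bystander: loose hammer, about 260 mm long, lying behind the stops. Not to be moved.
- can: Bystander: loose spray can, 60 mm wide and 120 mm high, standing beyond the work on the left. Not to be moved.
- magnet: Bystander: loose blue L-shaped welding magnet, legs about 90 mm long, 20 mm high, lying beyond the work on the right. Not to be moved.
Not all that is in view belongs to the job. What is meant by the block is not purple, and is the smaller of those in its own colour.

How it is judged (in metres and radians):
On the way:
1. the tote hangs by its handle on both prongs of the hook, let go of (x of tote_bar in the frame of hook between -0.032 and 0.042 m and y of tote_bar in the frame of hook between -0.018 and 0.018 m and height (world z) of tote_bar between 0.168 and 0.188 m and angle between tote's own z axis and vertical below 0.2 rad and contact force between tote and hook above 1 N and contact force between tote and the arm below 0.05 N and contact force between tote and the fingers below 0.05 N and linear speed of tote below 0.05 m/s), for 0.2 s.
At the end, for the whole second after the job is handed in: The tote hangs level and still by its bar across the prongs, behind the tips, 18 mm off-centre at most, untouched; the offcut lies flat, its centre within 3 mm of the seated place, within 0.03 rad of the long stop, pressing each stop with over 3 N, fingers on it, for the last second (all of step 1 and x of block in the frame of corner between 0.037 and 0.043 m and y of block in the frame of corner between 0.022 and 0.028 m and angle between the x axis of block and the x axis of corner, either way round below 0.03 rad and height (world z) of block below 0.003 m and angle between block's own z axis and vertical below 0.03 rad and contact force between block and stop_long above 3 N and contact force between block and stop_short above 3 N and contact force between block and the fingers above 2 N and linear speed of block below 0.02 m/s); the arm keeps its last pose, push and grip.
It fails at once if the hammer is moved by more than 30 mm (distance of hammer from where it was at the start of the episode above 0.03 m).
It fails at once if the spray can is moved by more than 30 mm (distance of can from where it was at the start of the episode above 0.03 m).
It fails at once if the blue magnet is moved by more than 30 mm (distance of magnet from where it was at the start of the episode above 0.03 m).
It also fails if it takes over 72 s, if anything falls off the work surface, if the arm or the gripper's body presses on something with over 40 N, if the wrist force passes 120 N, or if a joint passes its speed limit or range.

## Robot

A 6-joint arm with a two-finger parallel gripper is mounted at the origin on the work surface. World frame = base frame: x ahead of the robot, y to its left, z up, the work surface at z = 0. Lengths are in mm, angles in degrees, forces in N, time in s.
With the tool pointing down it reaches from about 350 to 850 mm from the base axis. Payload 8.1 kg.
Tool frame: the origin (TCP) lies midway between the tips of the shut fingers; the grasp point (between the pads) lies 19 mm behind it; z points along the fingers, y is the line along which they close (so a half turn about z gives the same grasp; the last joint's range is limited). The gripper opens to 85 mm and grips with 20 to 120 N. Pads are 22 mm wide; open, the fingers measure 114 mm over their backs; the gripper's body (76 mm by 85 mm) begins 54 mm behind the grasp point. The pads swing forward as they close: fully open they stand 13 mm farther back than shut.
Start: joints at [-4.893, 7.471, 85.268, -0, 87.261, -4.893], TCP at [600.004, 0.022, 193.692] pointing down, gripper open.
Joint ranges: [-169.43, 169.43], [-51.17, 129.36], [1.28, 143.12], [-76.62, 256.62], [0, 156.53], [-152.29, 152.29]. Speed limits (degrees/s): [136.94, 136.94, 159.86, 180, 180, 180].

## Interface

Orientations are given as [roll, pitch, yaw] about the fixed x, y, z axes, in that order (R = Rz(yaw) Ry(pitch) Rx(roll)).
In Python, from bench import sense, snapshot, camera_params, hand_in, masks_of, pinpoint gives the robot as it stands.
- The arm moves only by the tool step_arm, never from a script. Its argument "targets" is a list of rows, each an object with "angular": the turn, a rotation vector about the tool's x, y, z scaled (see below), a list of three; "dp": the shift along the tool's x, y, z scaled (see below), a list of three; "fingers": the closure, from 0 (fully open) to 1 (shut). A call has exactly 8 rows; each row is the pose to reach, as a shift and turn from the pose commanded when the call began, along the tool's axes at that moment, turning the shorter way round; what a row does not reach only later rows make up. The controller multiplies each number of a shift by 0.2 m and each number of a turn by 180 degrees. A row lasts 1/8 s, in which the tool goes at most 62.5 mm and 10.7 degrees, less where a joint would pass 70% of its speed; a pose out of reach is approached as far as the arm can. A call with a number of a shift or a turn outside -1 to 1 is refused whole. A call with a gripper value outside its range is refused whole. The fingers move at their own pace and stop on an object; "newtons" is the grip in N (left out, the last holds). Time passes only in rows, so rows that repeat a pose let the fingers close, or fill a call up. It gives the time, the measured TCP pose, the force, the opening and the grip force at its end, in the units of the state.
- sense(): the state, without advancing time (a new reading comes with each control period).
- snapshot(name): name is "scene" or "side" or "wrist"; returns the picture (384x512x3 uint8, blue, green, red); there is no depth.
- camera_params(name): a dict with "vfov" (degrees; the focal length in pixels is half the picture's height over the tangent of half this angle, whatever the lens; pixels are square), "cx", "cy" (the principal point, pixels), "R" (3x3) and "t" (3): a world point X has camera coordinates R X + t. Camera axes: x right, y down, z forward; pixel columns grow to the right and rows downward; lengths in mm; the calibration is good to about 2 mm. A picture is of the moment at which its call begins: read the wrist's pose just before it. camera_params takes no time and is no camera call; for the wrist camera it gives the pose at the moment of the call.
- hand_in(): hands the job in; it is judged then, once.
Trained networks look in the newest picture that a camera, given by its name, has taken for a name from the list of things; names that differ only in an ending like _2 or _b are one class to them, and where a whole thing is asked for, a point or a joint stands for the part that bears it (a point fixed in the world has none). Each returns a list of dicts, best first, with "conf" (0 to 1); they miss things now and then, are a little off and sometimes report something else, mostly with a low value. They report only what shows in the picture. A call takes as long as a camera call. They do not tell look-alikes from the thing itself.
- masks_of(camera, label): "pixels" (384x512 bool, what is visible of it) and "at" ([column, row] in pixels, amid what is visible of it).
- pinpoint(camera, label): "at" ([column, row] in pixels: a listed point, or the origin of a listed thing).
The state is a dict: "time": time; "joint_pos": joint angles; "qd": joint speeds; "joint_efforts": joint torques, N m; "tool_pos": TCP position; "tcp_rot": TCP orientation; "ft_force": force on the tool from outside, world axes, zero at the start; "wrist_torque": the same for the moment, N m; "finger_gap": finger opening in mm; "grip_force": force on a finger pad.
Only numpy, scipy, OpenCV 4.12 (cv2) and the standard library are available. Lean on these libraries where they do the work, as an engineer would, in place of code of your own. Each camera call takes 0.05 s, during which the arm holds its last target. There are 200 camera calls.

## Working session

There is one attempt and no reset: what is moved stays moved. The work goes in short steps, Python scripts to look and compute and a tool call to move; the robot and the scene stay as the last step left them, time stands still between calls to the robot, and variables do not carry over. Pictures are saved under pics/ and viewed, at most 10 in all, crops included, and the job is handed in when it is done.

Besides the shell and the picture viewer there is one more tool, called after "Request:" as name(argument=value, ...), one argument or row to a line, values as JSON. step_arm: Moves the arm, as the interface text tells. Its arguments: {"type":"object","properties":{"targets":{"type":"array","items":{"type":"object","properties":{"angular":{"type":"array","items":{"type":"number","minimum":-1,"maximum":1}},"dp":{"type":"array","items":{"type":"number","minimum":-1,"maximum":1}},"fingers":{"type":"number"}}}},"newtons":{"type":"number"}},"required":["targets"]}

```bash
mkdir -p pics
python3 - <<'E'
from bench import *
import cv2,numpy as np
for c in("scene","side"):
    im=snapshot(c); cv2.imwrite(f"pics/{c}0.png",im)
    p=camera_params(c); print(c,p["vfov"],p["cx"],p["cy"],np.round(p["R"],3).tolist(),np.round(p["t"],1).tolist())
    for l in("tote","tote_bar","hook","hook_seat","corner","block"):
        print(c,l,[(np.round(d["at"],1).tolist(),round(d["conf"],2)) for d in pinpoint(c,l)][:4])
    print([(np.round(d["at"],1).tolist(),round(d["conf"],2),int(d["pixels"].sum())) for d in masks_of(c,"block")])
print(sense())
a=cv2.imread("pics/scene0.png");b=cv2.imread("pics/side0.png")
E
```

```text
scene 56.19058175807138 251.98879165007796 191.34981247719617 [[-0.619, 0.785, 0.015], [0.646, 0.52, -0.559], [-0.447, -0.336, -0.829]] [366.0, -336.2, 1363.6]
scene tote [([224.2, 167.1], 0.74)]
scene tote_bar [([222.4, 142.6], 0.7), ([197.9, 242.1], 0.64)]
scene hook [([182.7, 150.0], 0.83)]
scene hook_seat [([173.0, 112.9], 0.87)]
scene corner [([153.3, 200.0], 0.74), ([227.5, 192.8], 0.63)]
scene block [([291.7, 225.0], 0.71), ([383.3, 271.3], 0.64), ([345.1, 246.5], 0.61)]
[([345.3, 240.9], 0.96, 823), ([294.1, 220.1], 0.76, 1277), ([386.8, 270.0], 0.55, 917), ([209.0, 186.4], 0.53, 247)]
side 54.03037464451541 260.56320835437344 192.89055664750958 [[-0.791, -0.611, 0.013], [-0.331, 0.411, -0.849], [0.514, -0.676, -0.528]] [521.7, 289.9, 769.4]
side tote [([324.9, 206.8], 0.55), ([291.7, 212.4], 0.24)]
side tote_bar [([331.4, 171.7], 0.79)]
side hook [([343.1, 181.6], 0.62), ([294.8, 208.2], 0.17), ([233.8, 287.8], 0.15)]
side hook_seat [([347.1, 139.3], 0.81)]
side corner [([292.3, 207.2], 0.96)]
side block [([191.1, 331.1], 0.94), ([252.5, 250.7], 0.8), ([230.6, 294.7], 0.57)]
[([252.7, 237.4], 0.92, 2141), ([183.6, 320.5], 0.68, 1824), ([230.0, 282.9], 0.67, 1407)]
{'time': 0.8, 'joint_pos': array([-4.89386165e+00,  7.46962195e+00,  8.52653089e+01,  1.48372094e-03,
        8.72628067e+01, -4.89469817e+00]), 'qd': array([0.03221209, 0.04841974, 0.07020703, 0.0652284 , 0.10738282,
       0.02288467]), 'joint_efforts': array([ 1.73918608e-03, -5.69253981e+01, -5.00834835e+01,  1.44073101e-04,
        1.11234185e-03, -8.83823020e-06]), 'tool_pos': array([6.00018816e+02, 2.27785006e-02, 1.93732239e+02]), 'tcp_rot': array([ 1.79997619e+02, -1.28358868e-03,  9.00007657e+01]), 'ft_force': array([ 0.37143623, -0.56892844, -0.12273031]), 'wrist_torque': array([ 0.03811421,  0.00090955, -0.00502247]), 'grip_force': 0.0, 'finger_gap': 85.35686086222871}
```

View pics/scene0.png

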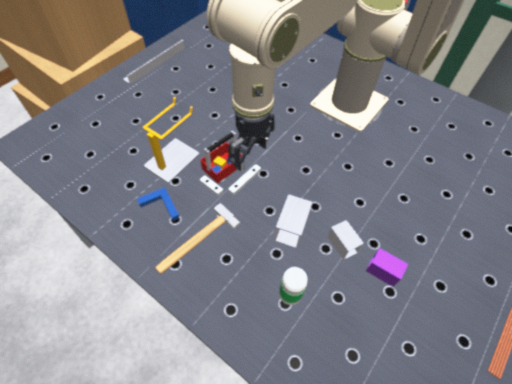

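View pics/side0.png

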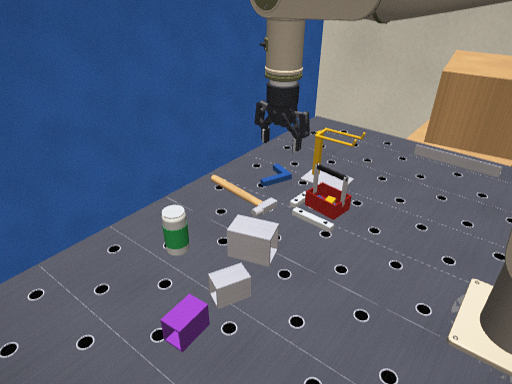

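In the scene view the hook is at (172,135), the red tote at (222,160), and the stops at (211,185) and (245,178). There are three block-like things:
- large steel tube at (294,220)
- small steel tube at (345,241)
- purple tube at (387,268)

The small steel tube fits: it is not purple, and it is the smaller of the two steel ones. I'll confirm that in a crop.

```bash
cat > h.py <<'E'
from bench import *
import cv2,numpy as np
def P(c):
    p=camera_params(c); f=192/np.tan(np.radians(p["vfov"]/2)); return np.array(p["R"]),np.array(p["t"]),f,p["cx"],p["cy"]
def ray(k,uv):
    R,t,f,cx,cy=k; d=R.T@np.array([(uv[0]-cx)/f,(uv[1]-cy)/f,1]); return -R.T@t,d/np.linalg.norm(d)
def onz(k,uv,z):
    o,d=ray(k,uv); return o+d*(z-o[2])/d[2]
def tri(*rs):
    A=0;b=0
    for o,d in rs: M=np.eye(3)-np.outer(d,d);A=A+M;b=b+M@o
    X=np.linalg.solve(A,b); return X,[np.linalg.norm((np.eye(3)-np.outer(d,d))@(X-o)) for o,d in rs]
def proj(k,X):
    R,t,f,cx,cy=k; q=np.atleast_2d(X)@R.T+t; return np.c_[q[:,0]/q[:,2]*f+cx,q[:,1]/q[:,2]*f+cy]
def best(c,l,mode=pinpoint): return mode(c,l)
E
python3 - <<'E'
from h import *
S,D=P("scene"),P("side")
np.set_printoptions(precision=1,suppress=True)
for n,a,b in [("tote",(224.2,167.1),(324.9,206.8)),("bar",(222.4,142.6),(331.4,171.7)),("hook",(182.7,150),(343.1,181.6)),("seat",(173,112.9),(347.1,139.3)),("corner",(227.5,192.8),(292.3,207.2)),("block",(345.1,246.5),(230.6,294.7)),("big",(291.7,225),(252.5,250.7)),("purple",(383.3,271.3),(191.1,331.1))]:
    X,e=tri(ray(S,a),ray(D,b)); print(n,X,np.array(e))
for c,k in(("scene",S),("side",D)):
    snapshot(c)
    for l,z in(("stop_long",16),("stop_short",16),("hammer",10),("magnet",20),("can",60)):
        for m in masks_of(c,l)[:2]:
            cs,_=cv2.findContours(m["pixels"].astype(np.uint8),0,2); q=max(cs,key=len)
            r=cv2.minAreaRect(q); bx=cv2.boxPoints(r); s=[(bx[i]+bx[(i+1)%4])/2 for i in range(4)]
            i=0 if np.linalg.norm(s[0]-s[2])>np.linalg.norm(s[1]-s[3]) else 1
            e=[onz(k,s[i],z)[:2],onz(k,s[i+2],z)[:2]]; d=e[1]-e[0]
            print(c,l,round(m["conf"],2),np.array(m["at"]),*e,"len",np.linalg.norm(d),"ang",np.degrees(np.arctan2(d[1],d[0]))%180)
im=cv2.imread("pics/side0.png"); a=cv2.resize(im[190:360,140:300],None,fx=3.5,fy=3.5,interpolation=2); cv2.imwrite("pics/crop.png",a)
E
```

```text
tote [ 534.  -160.3    6.2] [1.1 1.1]
bar [ 531.1 -163.1  125.5] [2.1 2.1]
hook [ 561.6 -323.1    6.5] [5.4 5.4]
seat [ 564.9 -326.3  165.4] [2.9 2.9]
corner [605.7 -85.3  12.5] [0.8 0.8]
block [528.2 287.1   2. ] [5. 5.]
big [576.  137.4  10.4] [3.3 3.3]
purple [527.4 407.7   0.1] [4.1 4.1]
scene stop_long 0.52 [246.2 179. ] [469.  -72.7] [601.2 -78.5] len 132.31876097421426 ang 177.46186491161708
scene stop_short 0.46 [212. 186.] [ 617.2 -185.1] [624.8 -99.7] len 85.66168567736422 ang 84.89830006313032
scene stop_short 0.46 [200.3 237.2] [660.2 -31.4] [918.3 -38.9] len 258.21360412383086 ang 178.3291171329265
scene hammer 0.93 [203.6 233.4] [655.2 -35.1] [917.2 -40.1] len 262.0061066089737 ang 178.9036231944372
scene magnet 0.85 [163.2 202.2] [ 755.1 -264.2] [ 806.8 -151.2] len 124.19530440424592 ang 65.43183699238877
scene magnet 0.23 [220.4 161.4] [ 432.  -168.6] [ 597.  -196.4] len 167.3691398287779 ang 170.45106926094928
scene can 0.61 [291.3 286.9] [691.6 238.4] [789.5 248.8] len 98.4358123875083 ang 6.069169236716008
side stop_long 0.57 [311.4 216.9] [591.8 -67.4] [460.9 -69.8] len 130.84321688517838 ang 1.0138194049511924
side stop_short 0.72 [321.6 156.3] [ 773.9 -848. ] [ 710.4 -269.1] len 582.3613230534712 ang 96.26416588270102
side stop_short 0.63 [299.6 202.2] [ 609.6 -168.6] [612.5 -89.4] len 79.27164207532111 ang 87.85854159485127
side hammer 0.89 [251.1 199.2] [902.6 -28.6] [640.2 -38.7] len 262.5140928053631 ang 2.2084400892607334
side magnet 0.69 [276.9 173.5] [ 736.6 -268.3] [ 790.3 -158.3] len 122.35578021821058 ang 63.936284379575795
side magnet 0.53 [169.9 228.6] [887.2 138.4] [704.9 273.2] len 226.67148264604418 ang 143.53385931125882
side can 0.73 [173.4 230.4] [840.2 174.8] [664.1 303.5] len 218.1164010402826 ang 143.86641841501694
side can 0.64 [312.1 217.7] [560.8 -19.4] [434.9 -11.2] len 126.23586570542969 ang 176.2615145860097
```

View pics/crop.png

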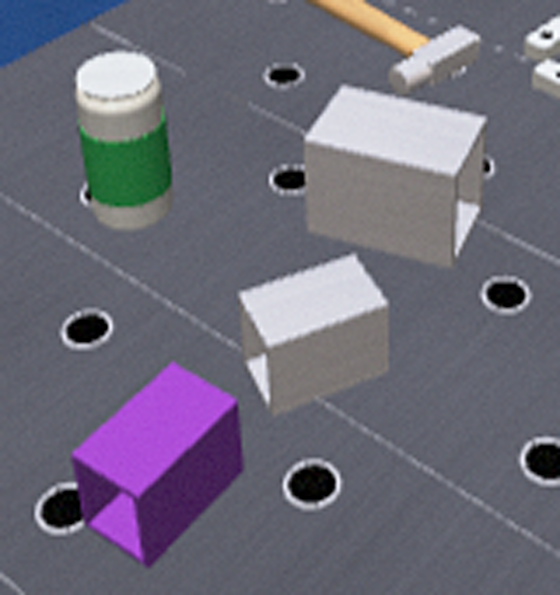

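The crop shows the smaller steel tube at about side (230,285), between the purple one and the large steel one. That's the block. Next I'll move above the tote for a close look.

Request:
step_arm(
  targets=[
    {"dp":[0,0,-0.3],"angular":[0,0,0],"fingers":0},
    {"dp":[-0.3,-0.1,-0.7],"angular":[0,0,0],"fingers":0},
    {"dp":[-0.6,-0.25,-0.8],"angular":[0,0,0],"fingers":0},
    {"dp":[-0.9,-0.35,-0.8],"angular":[0,0,0],"fingers":0},
    {"dp":[-0.9,-0.35,-0.8],"angular":[0,0,0],"fingers":0},
    {"dp":[-0.9,-0.35,-0.8],"angular":[0,0,0],"fingers":0},
    {"dp":[-0.9,-0.35,-0.8],"angular":[0,0,0],"fingers":0},
    {"dp":[-0.9,-0.35,-0.8],"angular":[0,0,0],"fingers":0},
  ],
)

```text
time: 2.4
tool_pos: [530.3, -178.8, 353.3]
tcp_rot: [-180.0, -0.0, 90.1]
ft_force: [-0.3, -0.4, -0.8]
finger_gap: 85.1
grip_force: 0.0
```

Run:
```python
from h import *
np.set_printoptions(precision=1,suppress=True)
for c in("wrist","scene","side"):
    im=snapshot(c); k=P(c); cv2.imwrite(f"pics/{c}1.png",im)
    if c=="wrist": print(sense()["tool_pos"],sense()["tcp_rot"],-k[0].T@k[1])
    for l,z in(("tote",0),("tote_bar",122),("hook",0),("hook_seat",170),("corner",0)):
        print(c,l,[(np.array(d["at"]),round(d["conf"],2),onz(k,d["at"],z)[:2]) for d in pinpoint(c,l)][:2])
    for l,z in(("stop_long",16),("stop_short",16)):
        for m in masks_of(c,l)[:1]:
            cs,_=cv2.findContours(m["pixels"].astype(np.uint8),0,2); q=max(cs,key=len)
            bx=cv2.boxPoints(cv2.minAreaRect(q)); s=[(bx[i]+bx[(i+1)%4])/2 for i in range(4)]
            i=0 if np.linalg.norm(s[0]-s[2])>np.linalg.norm(s[1]-s[3]) else 1
            e=[onz(k,s[i],z)[:2],onz(k,s[i+2],z)[:2]]; d=e[1]-e[0]
            print(c,l,round(m["conf"],2),np.array(m["at"]),*e,"len",np.linalg.norm(d),"ang",np.degrees(np.arctan2(d[1],d[0]))%180)
a=[cv2.imread(f"pics/{c}1.png") for c in("scene","side")]
b=np.hstack([cv2.resize(a[0][80:240,110:290],(398,354),interpolation=2),cv2.resize(a[1][110:270,260:400],(398,455),interpolation=2)[:354]])
cv2.imwrite("pics/ab.png",b)
```

```text
[ 530.3 -178.8  353.2] [-180.    -0.    90.1] [ 530.8 -107.9  534.9]
wrist tote [(array([258.6, 125.8]), 0.68, array([ 531.8, -163.9]))]
wrist tote_bar [(array([258.8, 142.3]), 0.94, array([ 531.9, -171.1]))]
wrist hook [(array([273.1, 219.9]), 0.77, array([ 556.5, -320.9]))]
wrist hook_seat [(array([397.8, 182.5]), 0.43, array([ 686.5, -208.4]))]
wrist corner [(array([306. ,  80.5]), 0.57, array([602.9, -96.5]))]
wrist stop_long 0.7 [259.   67.6] [465.7 -75. ] [594.8 -81.2] len 129.19657579703517 ang 177.24710327374976
wrist stop_short 0.97 [314.  116.1] [ 615.6 -105.1] [ 612.6 -186.7] len 81.57711788233374 ang 87.90488989626901
scene tote [(array([223. , 166.6]), 0.73, array([ 530.6, -169.1])), (array([196.4, 241.5]), 0.25, array([783.9, -50.8]))]
scene tote_bar [(array([219.6, 143.7]), 0.72, array([ 539.3, -166.8]))]
scene hook [(array([184.6, 151.8]), 0.61, array([ 564.2, -311.4]))]
scene hook_seat [(array([172.2, 113.7]), 0.71, array([ 569.1, -325.1]))]
scene corner [(array([230.1, 195.6]), 0.92, array([603.2, -77.2]))]
scene stop_long 0.71 [245.3 177.2] [469.  -72.7] [603.6 -78.9] len 134.75989687778028 ang 177.35202324114806
scene stop_short 0.69 [210.7 186.6] [ 618.2 -185.1] [623.  -99.8] len 85.4463636870848 ang 86.76378828957517
side tote [(array([322.4, 208.5]), 0.69, array([ 539.5, -154.2]))]
side tote_bar [(array([330.8, 172.6]), 0.56, array([ 532.8, -166.7]))]
side hook [(array([341.2, 183.5]), 0.95, array([ 565.3, -327.1]))]
side hook_seat []
side corner [(array([292. , 206.4]), 0.93, array([ 618.5, -105.5]))]
side stop_long 0.62 [311.8 218.2] [596.1 -71. ] [458.9 -66.1] len 137.22239944476277 ang 177.93843887462458
side stop_short 0.62 [327.4 197.6] [ 648.5 -236.9] [ 476.6 -216. ] len 173.21065563569493 ang 173.04850284849914
```

View pics/wrist1.png

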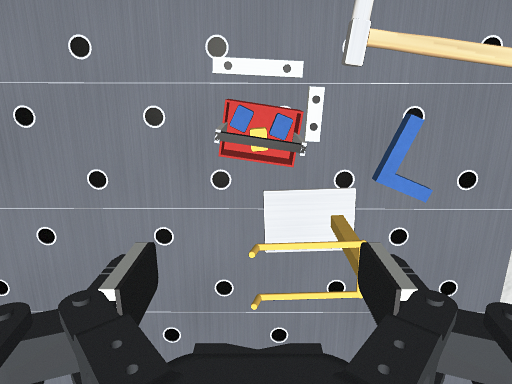

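View pics/ab.png

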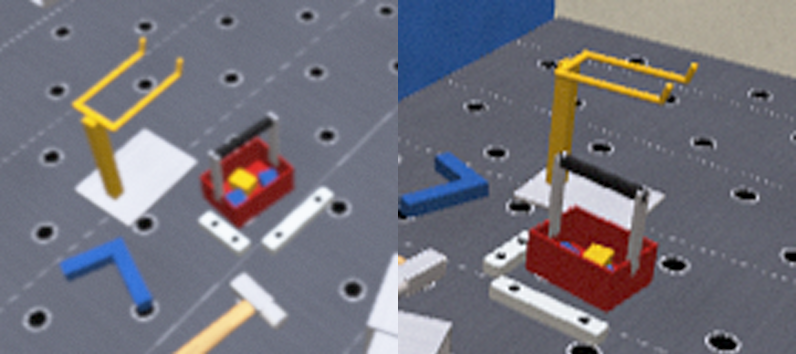

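In the wrist view the tote bar runs from about (217,137) to (304,150). The prong tips are at (252,253) and (255,305), open toward world -x, and the prongs run toward world +x. The bar has to be turned about 90°. Now I'll triangulate these points.

Run:
```python
from h import *
np.set_printoptions(precision=1,suppress=True)
S,D,W=P("scene"),P("side"),P("wrist")
for n,w,s,d in[("tipA",(252,253),(191.4,107.5),(355,140.5)),("tipB",(255,305),(174.2,98),(364,133.2))]:
    X,e=tri(ray(W,w),ray(S,s),ray(D,d)); print(n,X,np.array(e), onz(W,w,185)[:2],onz(S,s,188)[:2],onz(D,d,188)[:2])
for n,w in[("crossA",(358,245)),("crossB",(358,295))]: print(n,onz(W,w,168)[:2])
im=cv2.imread("pics/wrist1.png")
m=(im.max(2)<75).astype(np.uint8); m2=np.zeros_like(m); m2[125:165,212:310]=m[125:165,212:310]
ys,xs=np.nonzero(m2); A=np.polyfit(xs,ys,1); print(len(xs),xs.min(),xs.max(),A)
hsv=cv2.cvtColor(im,cv2.COLOR_BGR2HSV)
for x in(218,304): print(onz(W,(x,np.polyval(A,x)),126)[:2])
red=((hsv[...,2]>60)&(hsv[...,1]>150)&((hsv[...,0]<8)|(hsv[...,0]>172))).astype(np.uint8); q=np.argwhere(red)[:,::-1].astype(np.float32)
r=cv2.minAreaRect(q); print(r,[onz(W,p,50)[:2] for p in cv2.boxPoints(r)])
y=((hsv[...,0]>18)&(hsv[...,0]<32)&(hsv[...,1]>150)).astype(np.uint8)
for r0,r1 in((235,262),(285,312)):
    z=np.zeros_like(y); z[r0:r1,265:350]=y[r0:r1,265:350]; ys,xs=np.nonzero(z); A=np.polyfit(xs,ys,1); p=[onz(W,(x,np.polyval(A,x)),170)[:2] for x in(265,350)]; print("prong",A,*p,np.degrees(np.arctan2(*(p[1]-p[0])[::-1])))
print(sense()["joint_pos"])
```

```text
tipA [ 523.8 -288.2  184. ] [1.2 0.9 0.8] [ 523.8 -289. ] [ 526.2 -283.9] [ 520.5 -278.2]
tipB [ 526.8 -356.9  184.3] [0.9 0.7 0.3] [ 527.  -357.4] [ 529.2 -352.7] [ 523.3 -347.7]
crossA [ 649.  -287.4]
crossB [ 654.5 -355.2]
136 221 305 [  0.1 108.8]
[ 482.8 -161.6]
[ 586.4 -173.5]
((259.7607421875, 132.93136596679688), (78.97920989990234, 57.86045455932617), 8.880659103393555) [array([ 470.4, -202.5]), array([ 485.5, -122.4]), array([ 593.9, -138.9]), array([ 583.9, -220.6])]
prong [  0. 237.] [ 538.9 -282.6] [ 638.8 -284.7] -1.2292473238960948
prong [ -0.  304.1] [ 539.3 -352.9] [ 643.6 -348.6] 2.3837340478032365
[-24.    0.8  75.8  -0.  103.5 -24. ]
```

Request:
step_arm(
  targets=[
    {"dp":[0.02,0.015,0.1],"angular":[0,0,-0.057],"fingers":0},
    {"dp":[0.065,0.015,0.2],"angular":[0,0,-0.114],"fingers":0},
    {"dp":[0.065,0.015,0.3],"angular":[0,0,-0.171],"fingers":0},
    {"dp":[0.065,0.015,0.4],"angular":[0,0,-0.228],"fingers":0},
    {"dp":[0.065,0.015,0.5],"angular":[0,0,-0.285],"fingers":0},
    {"dp":[0.065,0.015,0.6],"angular":[0,0,-0.342],"fingers":0},
    {"dp":[0.065,0.015,0.7],"angular":[0,0,-0.4],"fingers":0},
    {"dp":[0.065,0.015,0.77],"angular":[0,0,-0.456],"fingers":0},
  ],
)

```text
time: 4.6
tool_pos: [532.6, -166.8, 198.5]
tcp_rot: [180.0, -0.1, 172.4]
ft_force: [-0.0, 0.7, 0.0]
finger_gap: 85.5
grip_force: 0.0
```

Run:
```python
from h import *
np.set_printoptions(precision=1,suppress=True)
s=sense(); print(s["tool_pos"],s["tcp_rot"],s["joint_pos"])
im=snapshot("wrist");W=P("wrist"); cv2.imwrite("pics/wrist2.png",im); print(-W[0].T@W[1])
for l,z in(("tote_bar",122),("tote",0),("hook_seat",170),("corner",0)):
    print(l,[(np.array(d["at"]),round(d["conf"],2),onz(W,d["at"],z)[:2]) for d in pinpoint("wrist",l)][:2])
```

```text
[ 532.6 -166.8  198.5] [180.   -0.1 172.4] [ -22.7    0.9   91.6   -0.    87.5 -105.1]
[ 463.  -157.5  378.4]
tote_bar [(array([249.4, 182.4]), 0.9, array([ 531.3, -172.2])), (array([212.3, 331.6]), 0.44, array([ 663.9, -223.1]))]
tote [(array([253.2, 151. ]), 0.92, array([ 528. , -170.3]))]
hook_seat []
corner [(array([326.1, 207.2]), 0.97, array([605. , -93.6]))]
```

View pics/wrist2.png

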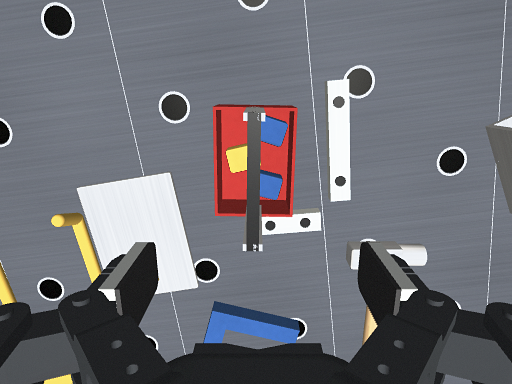

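The bar runs vertically in the wrist picture from (250,110) to (253,248), midway between the fingers, with its centre at about (531,-172). Now I'll go down and grip it.

Request:
step_arm(
  targets=[
    {"dp":[0.005,-0.024,0.15],"angular":[0,0,0],"fingers":0},
    {"dp":[0.005,-0.024,0.3],"angular":[0,0,0],"fingers":0},
    {"dp":[0.005,-0.024,0.42],"angular":[0,0,0],"fingers":0},
    {"dp":[0.005,-0.024,0.48],"angular":[0,0,0],"fingers":0},
    {"dp":[0.005,-0.024,0.48],"angular":[0,0,0],"fingers":0.5},
    {"dp":[0.005,-0.024,0.48],"angular":[0,0,0],"fingers":0.8},
    {"dp":[0.005,-0.024,0.48],"angular":[0,0,0],"fingers":1},
    {"dp":[0.005,-0.024,0.48],"angular":[0,0,0],"fingers":1},
  ],
  newtons=80,
)

```text
time: 5.85
tool_pos: [531.8, -171.8, 104.5]
tcp_rot: [-180.0, 0.1, 172.1]
ft_force: [-0.2, 0.1, 0.1]
finger_gap: 12.5
grip_force: 0.0
```

Request:
step_arm(
  targets=[
    {"dp":[0,0,0],"angular":[0,0,0],"fingers":1},
    {"dp":[0,0,0],"angular":[0,0,0],"fingers":1},
    {"dp":[0,0,-0.03],"angular":[0,0,0],"fingers":1},
    {"dp":[0,0,-0.1],"angular":[0,0,0],"fingers":1},
    {"dp":[0,0,-0.2],"angular":[0,0,0],"fingers":1},
    {"dp":[0,0,-0.3],"angular":[0,0,0],"fingers":1},
    {"dp":[0,0,-0.4],"angular":[0,0,0],"fingers":1},
    {"dp":[0,0,-0.5],"angular":[0,0,0],"fingers":1},
  ],
)

```text
time: 6.85
tool_pos: [531.5, -171.7, 205.6]
tcp_rot: [-180.0, 0.1, 172.1]
ft_force: [-0.4, -0.3, -0.3]
finger_gap: 0.2
grip_force: 0.0
```

The gripper closed on nothing, so I'll take a look.

Run:
```python
from h import *
np.set_printoptions(precision=1,suppress=True)
s=sense(); print(s["tool_pos"],s["tcp_rot"],s["finger_gap"],s["grip_force"],s["ft_force"])
K={};I=[]
for c in("wrist","scene","side"):
    im=snapshot(c); k=K[c]=P(c); I.append(im)
    for l,z in(("tote_bar",122),("tote",0)):
        print(c,l,[(np.array(d["at"]),round(d["conf"],2),onz(k,d["at"],z)[:2]) for d in pinpoint(c,l)][:2])
    print(proj(k,s["tool_pos"]))
b=np.hstack([cv2.resize(I[0],(472,354)),cv2.resize(I[2][110:270,260:400],(310,354),interpolation=2)])
cv2.imwrite("pics/c.png",b)
```

```text
[ 531.5 -171.7  205.6] [-180.     0.1  172.1] 0.230760303066035 0.0 [-0.4 -0.3 -0.3]
wrist tote_bar [(array([257.8, 181.1]), 0.56, array([ 536. , -172.1]))]
wrist tote [(array([257.6, 150.7]), 0.97, array([ 533.1, -172. ]))]
[[257.2 212.1]]
scene tote_bar [(array([220. , 142.8]), 0.86, array([ 535.8, -168.2]))]
scene tote [(array([225.1, 169.7]), 0.66, array([ 536. , -155.4]))]
[[218.3 121.4]]
side tote_bar [(array([331.8, 172.8]), 0.67, array([ 529.9, -167.5]))]
side tote [(array([323.2, 207. ]), 0.76, array([ 541.7, -162.9]))]
[[335.4 145.8]]
```

View pics/c.png

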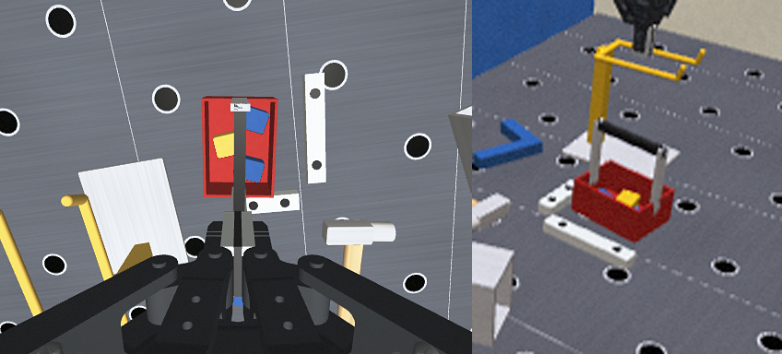

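The tote hasn't moved and is still aligned under the fingers. I probably lifted before the grip had closed. I'll retry a little lower and check the grip before lifting.

Request:
step_arm(
  targets=[
    {"dp":[0,0,0],"angular":[0,0,0],"fingers":0},
    {"dp":[0,0,0],"angular":[0,0,0],"fingers":0},
    {"dp":[0,0,0],"angular":[0,0,0],"fingers":0},
    {"dp":[0,0,0.1],"angular":[0,0,0],"fingers":0},
    {"dp":[0,0,0.25],"angular":[0,0,0],"fingers":0},
    {"dp":[0,0,0.4],"angular":[0,0,0],"fingers":0},
    {"dp":[0,0,0.5],"angular":[0,0,0],"fingers":0},
    {"dp":[0,0,0.53],"angular":[0,0,0],"fingers":0},
  ],
  newtons=80,
)

```text
time: 8.3
tool_pos: [530.1, -171.0, 95.5]
tcp_rot: [180.0, -0.2, 172.1]
ft_force: [0.2, -0.6, 0.3]
finger_gap: 85.1
grip_force: 0.0
```

Request:
step_arm(
  targets=[
    {"dp":[0,0,0],"angular":[0,0,0],"fingers":1},
    {"dp":[0,0,0],"angular":[0,0,0],"fingers":1},
    {"dp":[0,0,0],"angular":[0,0,0],"fingers":1},
    {"dp":[0,0,0],"angular":[0,0,0],"fingers":1},
    {"dp":[0,0,0],"angular":[0,0,0],"fingers":1},
    {"dp":[0,0,0],"angular":[0,0,0],"fingers":1},
    {"dp":[0,0,0],"angular":[0,0,0],"fingers":1},
    {"dp":[0,0,0],"angular":[0,0,0],"fingers":1},
  ],
  newtons=80,
)

```text
time: 9.3
tool_pos: [531.3, -171.6, 97.6]
tcp_rot: [-180.0, -0.0, 172.1]
ft_force: [0.4, -0.4, 0.6]
finger_gap: -0.2
grip_force: 0.0
```

Run:
```python
from h import *
np.set_printoptions(precision=1,suppress=True)
s=sense(); I=[]
for c in("wrist","scene","side"):
    im=snapshot(c); k=P(c); I.append(im); print(c,proj(k,s["tool_pos"]),proj(k,s["tool_pos"]+[0,0,19]))
b=np.hstack([cv2.resize(I[0][180:384,150:362],(368,354)),cv2.resize(I[2][130:230,280:400],(425,354),interpolation=2)])
cv2.imwrite("pics/d.png",b)
```

```text
wrist [[256.6 216.3]] [[256.5 229.5]]
scene [[220.6 146.7]] [[220.2 142.6]]
side [[331.1 179.4]] [[331.8 173.7]]
```

View pics/d.png

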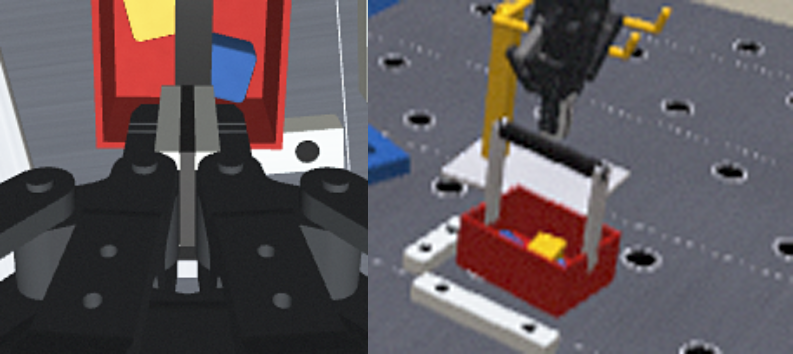

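Both the side view and the wrist view show the fingertips ending about 20–38 mm higher than the reported TCP, just above the bar. They never straddled it. There is room to go lower: the gripper body stays clear of the bar and the rim is at 50 mm. I'll open, go 32 mm lower and close again.

Request:
step_arm(
  targets=[
    {"dp":[0,0,0],"angular":[0,0,0],"fingers":0},
    {"dp":[0,0,0],"angular":[0,0,0],"fingers":0},
    {"dp":[0,0,0],"angular":[0,0,0],"fingers":0},
    {"dp":[0,0,0],"angular":[0,0,0],"fingers":0},
    {"dp":[0,0,0],"angular":[0,0,0],"fingers":0},
    {"dp":[0,0,0.05],"angular":[0,0,0],"fingers":0},
    {"dp":[0,0,0.11],"angular":[0,0,0],"fingers":0},
    {"dp":[0,0,0.16],"angular":[0,0,0],"fingers":0},
  ],
)

```text
time: 10.45
tool_pos: [530.7, -171.3, 64.1]
tcp_rot: [180.0, -0.1, 172.1]
ft_force: [0.0, 0.0, -0.2]
finger_gap: 85.6
grip_force: 0.0
```

Request:
step_arm(
  targets=[
    {"dp":[0,0,0],"angular":[0,0,0],"fingers":1},
    {"dp":[0,0,0],"angular":[0,0,0],"fingers":1},
    {"dp":[0,0,0],"angular":[0,0,0],"fingers":1},
    {"dp":[0,0,0],"angular":[0,0,0],"fingers":1},
    {"dp":[0,0,0],"angular":[0,0,0],"fingers":1},
    {"dp":[0,0,0],"angular":[0,0,0],"fingers":1},
    {"dp":[0,0,0],"angular":[0,0,0],"fingers":1},
    {"dp":[0,0,0],"angular":[0,0,0],"fingers":1},
  ],
  newtons=80,
)

```text
time: 11.45
tool_pos: [531.7, -171.6, 66.1]
tcp_rot: [180.0, 0.0, 172.1]
ft_force: [1.2, 2.4, 4.4]
finger_gap: 8.0
grip_force: 78.9
```

It's gripped at gap 8 mm and 79 N. I'll check where the bar sits in the pads, with the TCP projections marked.

Run:
```python
from h import *
s=sense(); I=[]
for c,(x,y) in(("scene",(190,95)),("side",(300,120))):
    im=snapshot(c); k=P(c); a=cv2.resize(im[y:y+75,x:x+65],None,fx=6,fy=6,interpolation=2)
    for dz in(0,19,38,57,73):
        u=(proj(k,s["tool_pos"]+[0,0,dz])[0]-[x,y])*6; cv2.line(a,(int(u[0])+25,int(u[1])),(int(u[0])+45,int(u[1])),(0,255,0),1); 
    I.append(a)
cv2.imwrite("pics/e.png",np.hstack(I))
```

```text
(no output)
```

View pics/e.png

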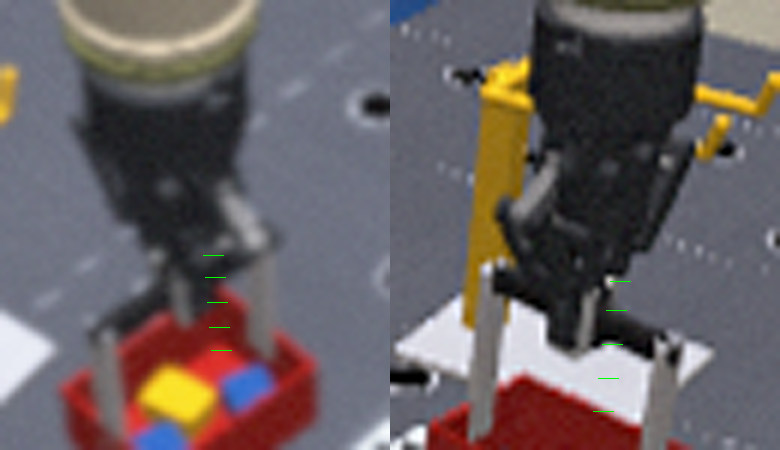

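The tips sit about 32 mm behind the reported TCP, so the bar is well inside the pads: bar centre is about TCP + 56 mm. Next is lift and turn.

Request:
step_arm(
  targets=[
    {"dp":[0,0,-0.08],"angular":[0,0,0],"fingers":1},
    {"dp":[0,0,-0.2],"angular":[0,0,0],"fingers":1},
    {"dp":[0,0,-0.35],"angular":[0,0,0],"fingers":1},
    {"dp":[0.03,-0.04,-0.47],"angular":[0,0,0.04],"fingers":1},
    {"dp":[0.06,-0.08,-0.48],"angular":[0,0,0.09],"fingers":1},
    {"dp":[0.1,-0.12,-0.48],"angular":[0,0,0.14],"fingers":1},
    {"dp":[0.135,-0.16,-0.48],"angular":[0,0,0.19],"fingers":1},
    {"dp":[0.135,-0.16,-0.48],"angular":[0,0,0.24],"fingers":1},
  ],
  newtons=100,
)

```text
time: 12.55
tool_pos: [499.0, -200.2, 161.6]
tcp_rot: [-179.9, -0.0, 128.5]
ft_force: [0.4, -0.2, -3.0]
finger_gap: 8.0
grip_force: 97.6
```

Request:
step_arm(
  targets=[
    {"dp":[0,0,0],"angular":[0,0,0.05],"fingers":1},
    {"dp":[0,0,0],"angular":[0,0,0.1],"fingers":1},
    {"dp":[0,0,0],"angular":[0,0,0.15],"fingers":1},
    {"dp":[0,0,0],"angular":[0,0,0.19],"fingers":1},
    {"dp":[0,0,0],"angular":[0,0,0.205],"fingers":1},
    {"dp":[0,0,0],"angular":[0,0,0.205],"fingers":1},
    {"dp":[0,0,0],"angular":[0,0,0.205],"fingers":1},
    {"dp":[0,0,0],"angular":[0,0,0.205],"fingers":1},
  ],
)

```text
time: 13.55
tool_pos: [500.0, -199.6, 161.7]
tcp_rot: [-180.0, -0.0, 92.0]
ft_force: [-0.2, -0.4, -3.2]
finger_gap: 7.7
grip_force: 97.6
```

Request:
step_arm(
  targets=[
    {"dp":[0,-0.06,0],"angular":[0,0,0],"fingers":1},
    {"dp":[-0.1,-0.12,0],"angular":[0,0,0],"fingers":1},
    {"dp":[-0.25,-0.12,0],"angular":[0,0,0],"fingers":1},
    {"dp":[-0.4,-0.12,0],"angular":[0,0,0],"fingers":1},
    {"dp":[-0.55,-0.12,0],"angular":[0,0,0],"fingers":1},
    {"dp":[-0.613,-0.12,0],"angular":[0,0,0],"fingers":1},
    {"dp":[-0.613,-0.12,0],"angular":[0,0,0],"fingers":1},
    {"dp":[-0.613,-0.12,0],"angular":[0,0,0],"fingers":1},
  ],
)

```text
time: 14.55
tool_pos: [480.3, -321.9, 161.6]
tcp_rot: [-180.0, -0.0, 92.0]
ft_force: [0.2, 0.5, -2.8]
finger_gap: 8.0
grip_force: 97.7
```

Run:
```python
from h import *
np.set_printoptions(precision=1,suppress=True)
s=sense();print(s["tool_pos"],s["tcp_rot"]); bc=s["tool_pos"][2]+56;print("expected bar z",bc)
R={}
for c in("wrist","scene","side"):
    im=snapshot(c); k=P(c); cv2.imwrite(f"pics/{c}3.png",im)
    for l,z in(("tote_bar",bc),("hook_seat",170),("tote",bc-122)):
        r=pinpoint(c,l)[:1]
        for d in r: R.setdefault(l,[]).append(ray(k,d["at"])); print(c,l,np.array(d["at"]),round(d["conf"],2),onz(k,d["at"],z)[:2])
for l in R:
    if len(R[l])>1: X,e=tri(*R[l]); print(l,X,np.array(e))
# tip/handle side-by-side
im=cv2.imread("pics/wrist3.png"); cv2.imwrite("pics/f.png",im)
```

```text
[ 480.3 -321.9  161.6] [-180.   -0.   92.]
expected bar z 217.59111842861464
wrist tote_bar [258.  271.5] 0.83 [ 481.1 -323.9]
wrist hook_seat [404.8 227.1] 0.93 [ 561.7 -321.4]
wrist tote [259.1 184. ] 0.74 [ 481.9 -320.5]
scene hook_seat [171.4 113. ] 0.84 [ 568.5 -329.1]
scene tote [194.6 114.5] 0.87 [ 478.6 -330.7]
side tote_bar [374.7 129.3] 0.97 [ 484.6 -327. ]
side hook_seat [347.5 137.8] 0.79 [ 564.2 -321.6]
side tote [365.5 169.3] 0.56 [ 480.2 -298.5]
tote_bar [ 481.9 -322.   220. ] [0.9 0.9]
hook_seat [ 566.2 -326.8  167.1] [4.5 4.1 0.6]
tote [ 483.2 -322.7   91.5] [1.6 9.4 9. ]
```

View pics/f.png

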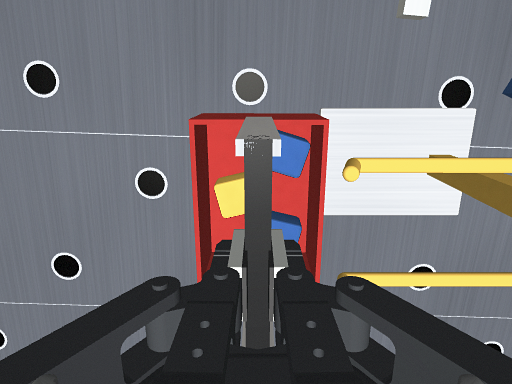

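The tote hangs level in the grip at image column 258. The prongs are at rows about 165 and 279, either side of the fingers, and parallel to tool y. Now I'll go in over the tips.

Request:
step_arm(
  targets=[
    {"dp":[0,0.06,0],"angular":[0,0,0],"fingers":1},
    {"dp":[0,0.15,0],"angular":[0,0,0],"fingers":1},
    {"dp":[0,0.25,0],"angular":[0,0,0],"fingers":1},
    {"dp":[0,0.35,0],"angular":[0,0,0],"fingers":1},
    {"dp":[0,0.42,0],"angular":[0,0,0],"fingers":1},
    {"dp":[0,0.43,0],"angular":[0,0,0],"fingers":1},
    {"dp":[0,0.43,0.08],"angular":[0,0,0],"fingers":1},
    {"dp":[0,0.43,0.16],"angular":[0,0,0],"fingers":1},
  ],
)

```text
time: 16.15
tool_pos: [565.6, -319.9, 128.1]
tcp_rot: [-180.0, -0.0, 92.0]
ft_force: [-1.0, 0.0, -3.4]
finger_gap: 8.2
grip_force: 97.8
```

Request:
step_arm(
  targets=[
    {"dp":[0,0,0],"angular":[0,0,0],"fingers":1},
    {"dp":[0,0,0.01],"angular":[0,0,0],"fingers":1},
    {"dp":[0,0,0.02],"angular":[0,0,0],"fingers":1},
    {"dp":[0,0,0.03],"angular":[0,0,0],"fingers":1},
    {"dp":[0,0,0.035],"angular":[0,0,0],"fingers":1},
    {"dp":[0,0,0.04],"angular":[0,0,0],"fingers":1},
    {"dp":[0,0,0.04],"angular":[0,0,0],"fingers":1},
    {"dp":[0,0,0.04],"angular":[0,0,0],"fingers":1},
  ],
)

```text
time: 17.15
tool_pos: [566.4, -320.0, 121.7]
tcp_rot: [180.0, 0.0, 92.0]
ft_force: [0.3, -0.3, -4.5]
finger_gap: 7.8
grip_force: 97.7
```

Request:
step_arm(
  targets=[
    {"dp":[0,0,0.005],"angular":[0,0,0],"fingers":1},
    {"dp":[0,0,0.01],"angular":[0,0,0],"fingers":1},
    {"dp":[0,0,0.013],"angular":[0,0,0],"fingers":1},
    {"dp":[0,0,0.017],"angular":[0,0,0],"fingers":1},
    {"dp":[0,0,0.02],"angular":[0,0,0],"fingers":1},
    {"dp":[0,0,0.02],"angular":[0,0,0],"fingers":1},
    {"dp":[0,0,0.02],"angular":[0,0,0],"fingers":1},
    {"dp":[0,0,0.02],"angular":[0,0,0],"fingers":1},
  ],
)

```text
time: 18.15
tool_pos: [566.6, -320.1, 119.8]
tcp_rot: [179.9, 0.0, 92.0]
ft_force: [-6.8, 4.2, 9.8]
finger_gap: 8.2
grip_force: 99.7
```

In contact. I'll let go and back out upward.

Request:
step_arm(
  targets=[
    {"dp":[0,0,-0.01],"angular":[0,0,0],"fingers":0.9},
    {"dp":[0,0,-0.01],"angular":[0,0,0],"fingers":0.5},
    {"dp":[0,0,-0.01],"angular":[0,0,0],"fingers":0.2},
    {"dp":[0,0,-0.01],"angular":[0,0,0],"fingers":0},
    {"dp":[0,0,-0.01],"angular":[0,0,0],"fingers":0},
    {"dp":[0,0,-0.01],"angular":[0,0,0],"fingers":0},
    {"dp":[0,0,-0.01],"angular":[0,0,0],"fingers":0},
    {"dp":[0,0,-0.03],"angular":[0,0,0],"fingers":0},
  ],
)

```text
time: 19.15
tool_pos: [566.1, -319.8, 123.4]
tcp_rot: [-180.0, -0.0, 92.0]
ft_force: [0.5, -0.4, -0.2]
finger_gap: 85.4
grip_force: 0.0
```

Request:
step_arm(
  targets=[
    {"dp":[0,0,-0.06],"angular":[0,0,0],"fingers":0},
    {"dp":[0,0,-0.2],"angular":[0,0,0],"fingers":0},
    {"dp":[0,0,-0.4],"angular":[0,0,0],"fingers":0},
    {"dp":[0,0,-0.6],"angular":[0,0,0],"fingers":0},
    {"dp":[0,0,-0.7],"angular":[0,0,0],"fingers":0},
    {"dp":[0.2,0,-0.7],"angular":[0,0,0],"fingers":0},
    {"dp":[0.5,0,-0.7],"angular":[0,0,0],"fingers":0},
    {"dp":[0.8,0,-0.7],"angular":[0,0,0],"fingers":0},
  ],
)

```text
time: 20.15
tool_pos: [560.3, -158.6, 263.1]
tcp_rot: [-180.0, -0.0, 91.9]
ft_force: [-0.1, 0.6, -1.2]
finger_gap: 85.2
grip_force: 0.0
```

Run:
```python
from h import *
np.set_printoptions(precision=1,suppress=True)
s=sense();print(s["tool_pos"],s["tcp_rot"],s["joint_pos"],s["ft_force"])
R={}
for c in("scene","side"):
    im=snapshot(c); k=P(c); cv2.imwrite(f"pics/{c}4.png",im)
    for l in("tote_bar","tote","hook_seat","block"):
        for d in pinpoint(c,l)[:(3 if l=="block" else 1)]: R.setdefault(l,[]).append(ray(k,d["at"])); print(c,l,np.array(d["at"]),round(d["conf"],2),onz(k,d["at"],{"tote_bar":176,"tote":54,"hook_seat":170,"block":0}[l])[:2])
for l in("tote_bar","tote","hook_seat"):
    if len(R.get(l,[]))>1: X,e=tri(*R[l]); print(l,X,np.array(e))
# block: top-face outline fit in both views
from scipy.optimize import least_squares
from scipy.spatial import ConvexHull
T={}
for c,a in(("scene",(345,241)),("side",(230,284))):
    im=cv2.imread(f"pics/{c}4.png"); 
    ms=[m for m in masks_of(c,"block") if np.hypot(*(np.array(m["at"])-a))<15]
    if ms: T[c]=ms[0]["pixels"].astype(np.uint8)
def outline(k,p):
    x,y,th=p; co,si=np.cos(th),np.sin(th)
    V=np.array([[x+co*a-si*b,y+si*a+co*b,z] for a in(-40,40) for b in(-25,25) for z in(0,60)])
    q=proj(k,V); return q[ConvexHull(q).vertices]
def iou(p,show=0):
    r=0
    for c,m in T.items():
        k=P(c); z=np.zeros((384*4,512*4),np.uint8); cv2.fillPoly(z,[np.int32(outline(k,p)*4)],1)
        M=cv2.resize(m,None,fx=4,fy=4,interpolation=0); r+=1-(z&M).sum()/(z|M).sum()
    return r
from scipy.optimize import minimize
res=[minimize(iou,[530,288,t],method="Nelder-Mead",options=dict(initial_simplex=[[530,288,t],[542,288,t],[530,300,t],[530,288,t+.3]],xatol=.2,fatol=1e-3)) for t in np.radians([0,45,90,135])]
for r in sorted(res,key=lambda r:r.fun): print(r.x[:2],np.degrees(r.x[2])%180,r.fun,list(T))
```

```text
[ 560.3 -158.6  263.1] [-180.    -0.    91.9] [-20.9   3.7  82.1   0.   94.2 -22.8] [-0.1  0.6 -1.2]
scene tote_bar [175.7 114. ] 0.92 [ 567.2 -310.9]
scene tote [177.6 139.8] 0.84 [ 570. -327.]
scene hook_seat [172.3 111.9] 0.93 [ 563.5 -330.3]
scene block [382.6 270.5] 0.93 [528.6 408.8]
scene block [343.6 245.4] 0.7 [529.8 286.2]
scene block [292.8 226. ] 0.64 [569.2 136.5]
side tote_bar [345.3 135.9] 0.94 [ 570.7 -317.6]
side tote [342.  171.9] 0.98 [ 560.8 -309.4]
side hook_seat [348.8 138.6] 0.8 [ 558.1 -318.5]
side block [189.8 331.5] 0.8 [527.6 405.9]
side block [251.8 251.8] 0.79 [582.7 136.2]
side block [231.1 291.7] 0.6 [533.3 272.9]
tote_bar [ 567.9 -309.9  178.5] [1. 1.]
tote [ 567.7 -330.3   45.2] [3.1 3.1]
hook_seat [ 562.6 -331.8  165.8] [1.9 1.9]
[529.6 281.2] 64.52519391351565 0.10083405635884268 ['scene', 'side']
[530.  281.6] 64.25885821484276 0.101081670769961 ['scene', 'side']
[530.3 281. ] 64.27487027810312 0.10321144337491239 ['scene', 'side']
[530.2 281.1] 64.56494823212167 0.10402610879709417 ['scene', 'side']
```

The bar now measures z≈178 over the seat and the tote hangs level. The block fit gives (530,281) at yaw 64.4°, with IoU about 0.95 in both views. From here I'll measure the emptied corner with the wrist camera.

```bash
cat > corner.py <<'E'
from h import *
from scipy.optimize import minimize
np.set_printoptions(precision=2,suppress=True)
def fit(T,x0=(606,-93,177.5)):
    def cost(p):
        r=0; th=np.radians(p[2]); co,si=np.cos(th),np.sin(th)
        for k,l,m in T:
            xs,ys=((12,142),(-22,0)) if l=="stop_long" else ((-22,0),(12,92))
            V=np.array([[p[0]+co*a-si*b,p[1]+si*a+co*b,z] for a in xs for b in ys for z in(0,16)])
            q=np.float32(proj(k,V)); z=np.zeros((384*4,512*4),np.uint8); cv2.fillConvexPoly(z,np.int32(cv2.convexHull(q)*4+2),1)
            M=cv2.resize(m.astype(np.uint8),None,fx=4,fy=4,interpolation=0); r+=1-(z&M).sum()/(z|M).sum()
        return r/len(T)
    x0=np.array(x0,float); r=minimize(cost,x0,method="Nelder-Mead",options=dict(initial_simplex=np.vstack([x0]+[x0+d for d in np.diag([4,4,2.5])]),xatol=.05,fatol=1e-4)); return r.x,r.fun
E
python3 - <<'E'
from corner import *
A={}
for c in("wrist","scene","side"):
    im=snapshot(c); k=P(c); cv2.imwrite(f"pics/{c}5.png",im)
    for l in("stop_long","stop_short"):
        for m in masks_of(c,l):
            at=onz(k,m["at"],16)[:2]; exp=(530,-78) if l=="stop_long" else (617,-145)
            if np.hypot(*(at-exp))<35: A[c,l]=(k,l,m["pixels"]); print(c,l,np.array(m["at"]),round(m["conf"],2),at); break
    T=[v for (cc,_),v in A.items() if cc==c]
    if len(T)==2: print(c,*fit(T))
    for d in pinpoint(c,"corner")[:1]: print("pin",onz(k,d["at"],0)[:2],d["conf"])
print("all",*fit(list(A.values())))
E
```

```text
wrist stop_long [232.7  75.4] 0.6 [528.28 -76.03]
wrist stop_short [301.3 135.3] 0.78 [ 615.49 -144.95]
wrist [606.56 -92.36 177.39] 0.1288179262276536
pin [606.78 -96.38] 0.6
scene stop_long [246.  177.9] 0.83 [528.05 -74.12]
scene stop_short [210.  185.9] 0.59 [ 622.46 -142.06]
scene [608.03 -94.11 176.76] 0.16406872760486035
pin [603.76 -84.5 ] 0.93
side stop_long [311.4 215. ] 0.69 [537.14 -82.99]
side stop_short [301.4 199.7] 0.53 [ 603.91 -134.16]
side [608.96 -93.11 178.4 ] 0.2685941049960015
pin [608.28 -90.65] 0.61
all [606.81 -92.94 177.26] 0.1987421018804751
```

Request:
step_arm(
  targets=[
    {"dp":[0.15,0,0],"angular":[0,0,0],"fingers":0},
    {"dp":[0.4,0,0],"angular":[0,0,0],"fingers":0},
    {"dp":[0.65,0,0],"angular":[0,0,0],"fingers":0},
    {"dp":[0.9,0,0],"angular":[0,0,0],"fingers":0},
    {"dp":[1,0,0],"angular":[0,0,0.04],"fingers":0},
    {"dp":[1,0,0],"angular":[0,0,0.08],"fingers":0},
    {"dp":[1,0,0],"angular":[0,0,0.12],"fingers":0},
    {"dp":[1,0,0],"angular":[0,0,0.153],"fingers":0},
  ],
)

```text
time: 22.35
tool_pos: [554.0, 40.1, 263.7]
tcp_rot: [180.0, -0.0, 64.2]
ft_force: [0.2, 0.3, 0.5]
finger_gap: 85.7
grip_force: 0.0
```

Request:
step_arm(
  targets=[
    {"dp":[0.15,-0.1,0],"angular":[0,0,0],"fingers":0},
    {"dp":[0.37,-0.25,0],"angular":[0,0,0],"fingers":0},
    {"dp":[0.6,-0.4,0],"angular":[0,0,0],"fingers":0},
    {"dp":[0.8,-0.55,0.1],"angular":[0,0,0],"fingers":0},
    {"dp":[0.98,-0.61,0.2],"angular":[0,0,0],"fingers":0},
    {"dp":[0.98,-0.61,0.3],"angular":[0,0,0],"fingers":0},
    {"dp":[0.98,-0.61,0.3],"angular":[0,0,0],"fingers":0},
    {"dp":[0.98,-0.61,0.3],"angular":[0,0,0],"fingers":0},
  ],
)

```text
time: 23.35
tool_pos: [529.0, 268.3, 204.5]
tcp_rot: [180.0, -0.0, 64.4]
ft_force: [-0.5, -0.1, 0.1]
finger_gap: 85.0
grip_force: 0.0
```

Run:
```python
from h import *
from scipy.optimize import minimize
np.set_printoptions(precision=1,suppress=True)
s=sense();print(s["tool_pos"],s["tcp_rot"])
im=snapshot("wrist");k=P("wrist");cv2.imwrite("pics/wrist6.png",im)
ms=masks_of("wrist","block"); 
for m in ms: print(np.array(m["at"]),m["conf"],m["pixels"].sum(),onz(k,m["at"],60)[:2])
m=min(ms,key=lambda m:np.hypot(*(onz(k,m["at"],60)[:2]-[530,281])))["pixels"].astype(np.uint8)
def cost(p):
    th=np.radians(p[2]); co,si=np.cos(th),np.sin(th)
    V=np.array([[p[0]+co*a-si*b,p[1]+si*a+co*b,z] for a in(-40,40) for b in(-25,25) for z in(0,60)])
    z=np.zeros((384*4,512*4),np.uint8); cv2.fillConvexPoly(z,np.int32(cv2.convexHull(np.float32(proj(k,V)))*4+2),1)
    M=cv2.resize(m,None,fx=4,fy=4,interpolation=0); return 1-(z&M).sum()/(z|M).sum()
x0=np.array([530,281,64.4]);r=minimize(cost,x0,method="Nelder-Mead",options=dict(initial_simplex=np.vstack([x0]+[x0+d for d in np.diag([6,6,4])]),xatol=.05,fatol=1e-4));print(r.x,r.fun)
```

```text
[529.  268.3 204.5] [180.   -0.   64.4]
[252.8 147.8] 0.95 4400 [532.1 284.5]
[197.6  32.8] 0.92 4536 [532.9 397.9]
[343.4 243. ] 0.84 8768 [573.9 152.6]
[529.3 281.2  65.2] 0.0141324297614005
```

The wrist fit puts the block at (529.3,281.2), yaw 65.2°, with IoU 0.986. I'll go down and grip it.

Request:
step_arm(
  targets=[
    {"dp":[0.059,-0.027,0.1],"angular":[0,0,-0.0045],"fingers":0},
    {"dp":[0.059,-0.027,0.25],"angular":[0,0,-0.0045],"fingers":0},
    {"dp":[0.059,-0.027,0.45],"angular":[0,0,-0.0045],"fingers":0},
    {"dp":[0.059,-0.027,0.65],"angular":[0,0,-0.0045],"fingers":0},
    {"dp":[0.059,-0.027,0.78],"angular":[0,0,-0.0045],"fingers":0},
    {"dp":[0.059,-0.027,0.82],"angular":[0,0,-0.0045],"fingers":0},
    {"dp":[0.059,-0.027,0.82],"angular":[0,0,-0.0045],"fingers":0},
    {"dp":[0.059,-0.027,0.82],"angular":[0,0,-0.0045],"fingers":0},
  ],
)

```text
time: 24.45
tool_pos: [529.8, 282.9, 41.3]
tcp_rot: [179.9, -0.1, 65.3]
ft_force: [0.1, 0.0, 0.3]
finger_gap: 85.4
grip_force: 0.0
```

Request:
step_arm(
  targets=[
    {"dp":[0,0,0.06],"angular":[0,0,0],"fingers":0},
    {"dp":[0,0,0.13],"angular":[0,0,0],"fingers":0},
    {"dp":[0,0,0.19],"angular":[0,0,0],"fingers":0},
    {"dp":[0,0,0.23],"angular":[0,0,0],"fingers":0},
    {"dp":[0,0,0.25],"angular":[0,0,0],"fingers":0},
    {"dp":[0,0,0.25],"angular":[0,0,0],"fingers":0},
    {"dp":[0,0,0.25],"angular":[0,0,0],"fingers":0},
    {"dp":[0,0,0.25],"angular":[0,0,0],"fingers":0},
  ],
)

```text
time: 25.45
tool_pos: [529.1, 282.5, -9.7]
tcp_rot: [180.0, -0.0, 65.3]
ft_force: [-0.9, 0.3, -0.2]
finger_gap: 85.3
grip_force: 0.0
```

Reaching z=-9.7 with no contact confirms the finger offset. Closing.

Request:
step_arm(
  targets=[
    {"dp":[0,0,0],"angular":[0,0,0],"fingers":1},
    {"dp":[0,0,0],"angular":[0,0,0],"fingers":1},
    {"dp":[0,0,0],"angular":[0,0,0],"fingers":1},
    {"dp":[0,0,0],"angular":[0,0,0],"fingers":1},
    {"dp":[0,0,0],"angular":[0,0,0],"fingers":1},
    {"dp":[0,0,0],"angular":[0,0,0],"fingers":1},
    {"dp":[0,0,-0.1],"angular":[0,0,0],"fingers":1},
    {"dp":[0,0,-0.25],"angular":[0,0,0],"fingers":1},
  ],
  newtons=80,
)

```text
time: 26.45
tool_pos: [526.4, 281.3, 38.5]
tcp_rot: [-179.8, 0.2, 65.3]
ft_force: [0.2, -0.2, -5.0]
finger_gap: 48.9
grip_force: 84.0
```

Block held: 49 mm gap and 5 N of weight. I'll lift clear of the large tube and carry it to the corner.

Request:
step_arm(
  targets=[
    {"dp":[0,0,-0.2],"angular":[0,0,0],"fingers":1},
    {"dp":[0,0,-0.4],"angular":[0,0,0],"fingers":1},
    {"dp":[-0.1,0.05,-0.55],"angular":[0,0,0],"fingers":1},
    {"dp":[-0.3,0.15,-0.55],"angular":[0,0,0],"fingers":1},
    {"dp":[-0.5,0.26,-0.55],"angular":[0,0,0],"fingers":1},
    {"dp":[-0.7,0.36,-0.55],"angular":[0,0,0],"fingers":1},
    {"dp":[-0.85,0.44,-0.55],"angular":[0,0,0],"fingers":1},
    {"dp":[-0.885,0.46,-0.55],"angular":[0,0,0],"fingers":1},
  ],
)

```text
time: 27.45
tool_pos: [537.4, 80.9, 149.6]
tcp_rot: [-179.9, 0.1, 65.1]
ft_force: [0.0, 1.1, -4.3]
finger_gap: 48.8
grip_force: 84.4
```

Request:
step_arm(
  targets=[
    {"dp":[-0.15,0.08,0],"angular":[0,0,0.05],"fingers":1},
    {"dp":[-0.35,0.18,0],"angular":[0,0,0.1],"fingers":1},
    {"dp":[-0.55,0.29,0],"angular":[0,0,0.15],"fingers":1},
    {"dp":[-0.7,0.36,0],"angular":[0,0,0.2],"fingers":1},
    {"dp":[-0.85,0.44,0],"angular":[0,0,0.25],"fingers":1},
    {"dp":[-0.885,0.46,0],"angular":[0,0,0.3],"fingers":1},
    {"dp":[-0.885,0.46,0],"angular":[0,0,0.35],"fingers":1},
    {"dp":[-0.885,0.46,0],"angular":[0,0,0.377],"fingers":1},
  ],
)

```text
time: 28.45
tool_pos: [547.1, -115.5, 149.4]
tcp_rot: [-180.0, 0.1, -2.8]
ft_force: [0.0, 0.6, -5.2]
finger_gap: 49.1
grip_force: 84.5
```

Request:
step_arm(
  targets=[
    {"dp":[0.018,0.077,0.05],"angular":[0,0,-0.001],"fingers":1},
    {"dp":[0.018,0.077,0.2],"angular":[0,0,-0.001],"fingers":1},
    {"dp":[0.018,0.077,0.4],"angular":[0,0,-0.001],"fingers":1},
    {"dp":[0.018,0.077,0.55],"angular":[0,0,-0.001],"fingers":1},
    {"dp":[0.018,0.077,0.67],"angular":[0,0,-0.001],"fingers":1},
    {"dp":[0.018,0.077,0.74],"angular":[0,0,-0.001],"fingers":1},
    {"dp":[0.018,0.077,0.765],"angular":[0,0,-0.001],"fingers":1},
    {"dp":[0.018,0.077,0.765],"angular":[0,0,-0.001],"fingers":1},
  ],
)

```text
time: 29.45
tool_pos: [550.8, -131.9, -3.0]
tcp_rot: [180.0, -0.0, -2.4]
ft_force: [-0.8, 0.6, -4.6]
finger_gap: 49.1
grip_force: 84.5
```

Request:
step_arm(
  targets=[
    {"dp":[0,0,0],"angular":[0,0,0],"fingers":1},
    {"dp":[0,0,0.01],"angular":[0,0,0],"fingers":1},
    {"dp":[0,0,0.015],"angular":[0,0,0],"fingers":1},
    {"dp":[0,0,0.02],"angular":[0,0,0],"fingers":1},
    {"dp":[0,0,0.025],"angular":[0,0,0],"fingers":1},
    {"dp":[0,0,0.028],"angular":[0,0,0],"fingers":1},
    {"dp":[0,0,0.028],"angular":[0,0,0],"fingers":1},
    {"dp":[0,0,0.028],"angular":[0,0,0],"fingers":1},
  ],
)

```text
time: 30.45
tool_pos: [550.5, -131.8, -8.9]
tcp_rot: [180.0, -0.0, -2.4]
ft_force: [0.9, -0.2, -5.6]
finger_gap: 49.5
grip_force: 84.5
```

Request:
step_arm(
  targets=[
    {"dp":[0,0,0.004],"angular":[0,0,0],"fingers":1},
    {"dp":[0,0,0.007],"angular":[0,0,0],"fingers":1},
    {"dp":[0,-0.015,0.007],"angular":[0,0,0],"fingers":1},
    {"dp":[0.015,-0.03,0.007],"angular":[0,0,0],"fingers":1},
    {"dp":[0.03,-0.045,0.007],"angular":[0,0,0],"fingers":1},
    {"dp":[0.045,-0.06,0.007],"angular":[0,0,0],"fingers":1},
    {"dp":[0.05,-0.06,0.007],"angular":[0,0,0],"fingers":1},
    {"dp":[0.05,-0.06,0.007],"angular":[0,0,0],"fingers":1},
  ],
)

```text
time: 31.45
tool_pos: [561.0, -120.1, -9.8]
tcp_rot: [-180.0, 0.0, -2.4]
ft_force: [-6.4, -1.3, 6.9]
finger_gap: 49.0
grip_force: 85.9
```

Request:
step_arm(
  targets=[
    {"dp":[0,0,-0.003],"angular":[0,0,0],"fingers":1},
    {"dp":[0,-0.01,-0.003],"angular":[0,0,0],"fingers":1},
    {"dp":[0,-0.018,-0.003],"angular":[0,0,0],"fingers":1},
    {"dp":[0,-0.024,-0.003],"angular":[0,0,0],"fingers":1},
    {"dp":[0,-0.024,-0.003],"angular":[0,0,0],"fingers":1},
    {"dp":[0,-0.024,-0.003],"angular":[0,0,0],"fingers":1},
    {"dp":[0,-0.024,-0.003],"angular":[0,0,0],"fingers":1},
    {"dp":[0,-0.024,-0.003],"angular":[0,0,0],"fingers":1},
  ],
)

```text
time: 32.45
tool_pos: [561.4, -115.9, -9.7]
tcp_rot: [180.0, -0.0, -2.4]
ft_force: [0.8, -4.3, -3.5]
finger_gap: 48.7
grip_force: 84.7
```

Request:
step_arm(
  targets=[
    {"dp":[0.008,-0.003,0],"angular":[0,0,0],"fingers":1},
    {"dp":[0.015,-0.003,0],"angular":[0,0,0],"fingers":1},
    {"dp":[0.02,-0.003,0],"angular":[0,0,0],"fingers":1},
    {"dp":[0.025,-0.003,0],"angular":[0,0,0],"fingers":1},
    {"dp":[0.028,-0.003,0],"angular":[0,0,0],"fingers":1},
    {"dp":[0.028,-0.003,0],"angular":[0,0,0],"fingers":1},
    {"dp":[0.028,-0.003,0],"angular":[0,0,0],"fingers":1},
    {"dp":[0.028,-0.003,0],"angular":[0,0,0],"fingers":1},
  ],
)

```text
time: 33.45
tool_pos: [565.2, -116.0, -9.6]
tcp_rot: [179.9, 0.2, -2.4]
ft_force: [-10.0, -6.6, 5.5]
finger_gap: 48.8
grip_force: 85.8
```

Request:
step_arm(
  targets=[
    {"dp":[0,0,-0.003],"angular":[0,0,0],"fingers":1},
    {"dp":[0.003,-0.003,-0.003],"angular":[0,0,0],"fingers":1},
    {"dp":[0.005,-0.005,-0.003],"angular":[0,0,0],"fingers":1},
    {"dp":[0.005,-0.005,-0.003],"angular":[0,0,0],"fingers":1},
    {"dp":[0.005,-0.005,-0.003],"angular":[0,0,0],"fingers":1},
    {"dp":[0.005,-0.005,-0.003],"angular":[0,0,0],"fingers":1},
    {"dp":[0.005,-0.005,-0.003],"angular":[0,0,0],"fingers":1},
    {"dp":[0.005,-0.005,-0.003],"angular":[0,0,0],"fingers":1},
  ],
)

```text
time: 34.45
tool_pos: [565.4, -116.0, -9.5]
tcp_rot: [179.9, 0.3, -2.5]
ft_force: [-11.4, -11.1, 5.1]
finger_gap: 48.8
grip_force: 85.5
```

Run:
```python
from corner import *
s=sense();print(s["tool_pos"],s["tcp_rot"],s["ft_force"],s["wrist_torque"],s["time"])
O=np.array([606.7,-92.8])
for c in("scene","side","wrist"):
    snapshot(c);k=P(c)
    for m in masks_of(c,"block"):
        p=onz(k,m["at"],45)[:2]
        if np.hypot(*(p-[566,-116]))<60:
            M0=m["pixels"].astype(np.uint8);print(c,np.array(m["at"]),m["conf"],M0.sum(),p)
    for l,z in(("tote_bar",176),): print(c,l,[onz(k,d["at"],z)[:2] for d in pinpoint(c,l)[:1]])
    for d in pinpoint(c,"block"):
        p=onz(k,d["at"],0)[:2]
        if np.hypot(*(p-[566,-116]))<60: print(c,"block origin",p,d["conf"])
```

```text
[ 565.36 -116.     -9.52] [179.86   0.27  -2.46] [-11.36 -11.07   5.06] [-1.95  1.88 -0.05] 34.45
scene [223.7 178.6] 0.58 355 [ 589.48 -112.35]
scene tote_bar [array([ 572.15, -318.94])]
scene block origin [ 564.38 -117.57] 0.69
side [311.2 202.5] 0.56 515 [ 550.94 -100.02]
side tote_bar [array([ 564.18, -321.93])]
side block origin [ 564.35 -118.4 ] 0.69
wrist [254.6 247.3] 0.72 25479 [ 573.77 -114.41]
wrist tote_bar []
wrist block origin [ 565.74 -116.19] 0.62
```

The y push has met the long stop: no further motion, 11 N. For x I'll test whether it's the stop or friction by lightening the down load and pushing further.

Request:
step_arm(
  targets=[
    {"dp":[0,0.004,-0.005],"angular":[0,0,0],"fingers":1},
    {"dp":[0.003,0.004,-0.005],"angular":[0,0,0],"fingers":1},
    {"dp":[0.006,0.004,-0.005],"angular":[0,0,0],"fingers":1},
    {"dp":[0.009,0.004,-0.005],"angular":[0,0,0],"fingers":1},
    {"dp":[0.009,0.004,-0.005],"angular":[0,0,0],"fingers":1},
    {"dp":[0.009,0.004,-0.005],"angular":[0,0,0],"fingers":1},
    {"dp":[0.009,0.004,-0.005],"angular":[0,0,0],"fingers":1},
    {"dp":[0.009,0.004,-0.005],"angular":[0,0,0],"fingers":1},
  ],
)

```text
time: 36.05
tool_pos: [566.6, -116.0, -9.3]
tcp_rot: [179.9, 0.3, -2.5]
ft_force: [-10.6, -7.9, 0.6]
finger_gap: 49.2
grip_force: 85.2
```

Request:
step_arm(
  targets=[
    {"dp":[0.003,0,-0.002],"angular":[0,0,0],"fingers":1},
    {"dp":[0.006,0,-0.002],"angular":[0,0,0],"fingers":1},
    {"dp":[0.009,0,-0.002],"angular":[0,0,0],"fingers":1},
    {"dp":[0.009,0,-0.002],"angular":[0,0,0],"fingers":1},
    {"dp":[0.009,0,-0.002],"angular":[0,0,0],"fingers":1},
    {"dp":[0.009,0,-0.002],"angular":[0,0,0],"fingers":1},
    {"dp":[0.009,0,-0.002],"angular":[0,0,0],"fingers":1},
    {"dp":[0.009,0,-0.002],"angular":[0,0,0],"fingers":1},
  ],
)

```text
time: 37.05
tool_pos: [566.6, -116.0, -9.3]
tcp_rot: [179.9, 0.5, -2.5]
ft_force: [-17.1, -7.7, 5.2]
finger_gap: 49.1
grip_force: 85.8
```

Now it's a firm stop: no motion and 17 N. I'll balance to about 12–15 N each way and level the pitch slightly.

Request:
step_arm(
  targets=[
    {"dp":[-0.001,-0.002,0],"angular":[0,0.001,0],"fingers":1},
    {"dp":[-0.002,-0.005,0],"angular":[0,0.002,0],"fingers":1},
    {"dp":[-0.002,-0.005,0],"angular":[0,0.002,0],"fingers":1},
    {"dp":[-0.002,-0.005,0],"angular":[0,0.002,0],"fingers":1},
    {"dp":[-0.002,-0.005,0],"angular":[0,0.002,0],"fingers":1},
    {"dp":[-0.002,-0.005,0],"angular":[0,0.002,0],"fingers":1},
    {"dp":[-0.002,-0.005,0],"angular":[0,0.002,0],"fingers":1},
    {"dp":[-0.002,-0.005,0],"angular":[0,0.002,0],"fingers":1},
  ],
)

```text
time: 38.05
tool_pos: [566.8, -116.0, -9.5]
tcp_rot: [179.9, 0.1, -2.5]
ft_force: [-12.5, -12.1, 0.2]
finger_gap: 48.9
grip_force: 85.3
```

Run:
```python
from h import *
np.set_printoptions(precision=2,suppress=True)
s=sense();print(s["tool_pos"],s["tcp_rot"],s["ft_force"],s["wrist_torque"],s["grip_force"])
for c in("scene","side","wrist"):
    snapshot(c);k=P(c)
    print(c,[(onz(k,d["at"],0)[:2],d["conf"]) for d in pinpoint(c,"block") if np.hypot(*(onz(k,d["at"],0)[:2]-[566,-116]))<60],[onz(k,d["at"],176)[:2] for d in pinpoint(c,"tote_bar")[:1]])
    for l,z in(("hammer",10),("magnet",10),("can",60)): print(l,[onz(k,m["at"],z)[:2] for m in masks_of(c,l)[:1]],end=" ")
    print()
```

```text
[ 566.78 -115.96   -9.48] [179.87   0.1   -2.49] [-12.49 -12.12   0.17] [-2.36  2.44 -0.46] 85.26120990514755
scene [(array([ 557.05, -117.91]), 0.8)] [array([ 564.24, -331.99])]
hammer [array([755.55, -52.25])] magnet [array([ 754.7 , -215.63])] can [array([739.59, 248.68])] 
side [(array([610.52, -84.74]), 0.67), (array([ 562.92, -127.08]), 0.55)] [array([ 565.86, -326.68])]
hammer [array([750.81, -51.58])] magnet [array([ 769.62, -233.28])] can [] 
wrist [(array([ 566.68, -115.57]), 0.63)] []
hammer [array([668.89, -45.33])] magnet [] can []
```

Pressed at 12.5 N and 12.1 N, flat, at the predicted seat, and the tote and bystanders are in place. Handing in.

```bash
python3 -c "
from bench import *
print(hand_in())"
```

```text
the job is handed in; nothing more can be done
None
```

I handed the job in at about 38 s. The tote hangs level by its handle on both prongs, let go of, and the small steel offcut is still held flat in the corner, reading about 12 N against each stop; no verdict came back. I saw no sign that the hammer, can or magnet moved.

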